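# Clear the grooming table: brush, clipper and spray cans to their places

### The job

Clear the grooming table: lay the pink slicker brush flat, bristles down, in the blue tub and the black clipper flat, underside down, in the red tray. Feed both spray cans into the sloping rack so that they roll down on its rails, the green-capped can first so that it lies against the stop at the low end, the orange-capped one right behind it, both with the cap towards the rack's yellow side. Set things in place rather than dropping them, and leave the shampoo bottle and the comb box where they stand.

Things in the scene. Friction and masses are not known exactly. Their poses are not given: they have to be found in the camera images.
- can_green: White spray can lying on its side, 48 mm in diameter, 150 mm long, the last 42 mm its green cap of the same diameter; pale green band. Origin on its axis (24 mm above the table), 20 mm from mid-length towards the cap (55 mm from the cap's end). x axis points along the can to the cap; y, z turn as it rolls. 0.22 kg. Starts with the cap to the left (+y).
- can_orange: White spray can lying on its side, 48 mm in diameter, 150 mm long, the last 42 mm its orange cap of the same diameter; pale orange band. Origin on its axis (24 mm above the table), 20 mm from mid-length towards the cap (55 mm from the cap's end). x axis points along the can to the cap; y, z turn as it rolls. 0.22 kg. Starts with the cap away from the robot, up to 40 deg to the right.
- brush: Pink slicker brush lying flat, bristles down. Along its x axis: a straight handle from x = -85 to +28 mm, 24 mm wide (y), 22 mm high, then a head from x = +28 to +66 mm, 80 mm wide, 26 mm high. Origin on the underside, under the handle close to the centre of mass; z up. Grip it across the handle at or just behind the origin. About 0.12 kg.
- clipper: Black cordless clipper lying flat. Along its x axis: a body from x = -75 to +37 mm, 44 mm wide (y), 34 mm high, then a steel blade head to x = +69 mm (44 mm wide, 24 mm high). Origin on the underside close to the centre of mass; z up. Grip it across the body at the origin. About 0.28 kg.
- tub: Blue open tub for brushes, fixed to the table. Outside 130 (x) by 200 (y) by 50 mm high, walls and floor 5 mm thick. Origin at the centre of its underside, so the inner floor is 5 mm up. x points roughly away from the robot, z up. The brush fits only with its length along the tub's y.
- tray: Red open tray with a black rubber liner, for the clipper, fixed to the table. Outside 130 (x) by 200 (y) by 30 mm high, walls and floor 5 mm thick. Origin at the centre of its underside, inner floor 5 mm up. x points roughly away from the robot, z up. The clipper fits only with its length along the tray's y.
- rack: Can rack: two steel rails sloping down away from the robot to a grey stop. Origin: centre of underside; x down-slope, y to the yellow wall (left), z up. Millimetres: rail tops z = 58 - 0.18x, x -95 to 95, at y +-45, 20 wide, open between down to z 6. Walls' inner faces y +-83, 30 above rails. Stop face x 88. Feed at x -50, can axis z 91; cans roll to rest at axis x 64 and 17. Near end open.
- shampoo: Bystander: amber shampoo bottle with white cap, upright, 68 mm in diameter, 190 mm tall, at the right of the work. Origin at the centre of its underside.
- combs: Bystander: clear plastic box, 110 (x) by 90 (y) by 60 mm, with combs and handles standing in it up to 155 mm, at the left of the work. Origin at the centre of its underside.

How it is judged (in metres and radians):
At the end, for the whole second after the job is handed in: Brush in the tub and clipper in the tray, flat on the floor, origins within 45 mm (x) and 60 mm (y) of its centre; cans across the rails within 0.2 rad, caps to the yellow side, green against the stop (axis at rack x 52 to 74 mm), orange behind it (3 to 30 mm); all at rest (x of brush in the frame of tub between -0.045 and 0.045 m and y of brush in the frame of tub between -0.06 and 0.06 m and z of brush in the frame of tub between 0 and 0.014 m and angle between each of brush, clipper's own z axis and vertical below 0.15 rad and x of clipper in the frame of tray between -0.045 and 0.045 m and y of clipper in the frame of tray between -0.06 and 0.06 m and z of clipper in the frame of tray between 0 and 0.014 m and x of can_green in the frame of rack between 0.052 and 0.074 m and y of can_green in the frame of rack between 0.006 and 0.036 m and z of can_green in the frame of rack between 0.06 and 0.092 m and angle between the x axis of each of can_green, can_orange and the y axis of rack, either way round below 0.2 rad and x of can_orange in the frame of rack between 0.003 and 0.03 m and y of can_orange in the frame of rack between 0.006 and 0.036 m and z of can_orange in the frame of rack between 0.06 and 0.092 m and linear speed of each of can_green, can_orange, brush, clipper below 0.03 m/s); the robot touches nothing.
It fails at once if the shampoo bottle is pushed more than 30 mm or tipped over (distance of shampoo from where it was at the start of the episode above 0.03 m or angle between shampoo's own z axis and vertical above 0.4 rad).
It fails at once if the comb box is pushed more than 30 mm or tipped over (distance of combs from where it was at the start of the episode above 0.03 m or angle between combs's own z axis and vertical above 0.4 rad).
It fails at once if a can, the brush or the clipper is dropped (falls freely some 50 mm or more: over 1 m/s with no finger on it) ((linear speed of can_green above 1 m/s and contact force between the fingers and can_green below 0.2 N) or (linear speed of can_orange above 1 m/s and contact force between the fingers and can_orange below 0.2 N) or (linear speed of brush above 1 m/s and contact force between the fingers and brush below 0.2 N) or (linear speed of clipper above 1 m/s and contact force between the fingers and clipper below 0.2 N)).
It also fails if it takes over 125 s, if anything falls off the work surface, if the arm or the gripper's body presses on something with over 40 N, if the wrist force passes 120 N, or if a joint passes its speed limit or range.

### The arm

A 6-joint arm with a two-finger parallel gripper is mounted at the origin on the work surface. World frame = base frame: x ahead of the robot, y to its left, z up, the work surface at z = 0. Lengths are in mm, angles in rad, forces in N, time in s.
With the tool pointing down it reaches from about 275 to 1000 mm from the base axis. Payload 8.4 kg.
Tool frame: the origin (TCP) lies on the mounting face of the last link; the fingertips stand 173 mm ahead of it and the grasp point (between the pads) lies 155 mm ahead of it; z points along the fingers, y is the line along which they close (so a half turn about z gives the same grasp; the last joint's range is limited). The gripper opens to 85 mm and grips with 20 to 120 N. Pads are 22 mm wide; open, the fingers measure 114 mm over their backs; the gripper's body (76 mm by 85 mm) begins 54 mm behind the grasp point. The pads swing forward as they close: fully open they stand 13 mm farther back than shut.
Start: joints at [1.174, 0.353, 1.633, -0, 1.155, -0.002], TCP at [240.389, 576.925, 404.681] pointing down, gripper open.
Joint ranges: [-2.63, 2.63], [-0.92, 2.1], [0.06, 2.66], [-1.3, 4.44], [0, 2.69], [-3.02, 3.02]. Speed limits (rad/s): [2.22, 2.22, 2.79, 3.14, 3.14, 3.14].

### API

Orientations are given as a rotation vector (axis times angle).
In Python, from rig import robot gives the robot as it stands.
- The arm moves only by the tool move_arm, never from a script. Its argument "steps" is a list of rows, each an object of numbers: "jaw": the opening, from 0 (shut) to 1 (fully open); "x", "y", "z": the shift along the world's x, y, z in mm; "ax", "ay", "az": the turn, a rotation vector about the world's x, y, z in rad. In form: [{"jaw": .., "x": .., "y": .., "z": .., "ax": .., "ay": .., "az": ..}, ...]. A call has 1 to 20 rows; each row shifts and turns the commanded pose from where the row before left it; what a row does not reach is not made up. A row lasts 1/8 s, in which the tool goes at most 62.5 mm and 10.7 degrees, less where a joint would pass 70% of its speed; a pose out of reach is approached as far as the arm can. A call with a gripper value outside its range is refused whole. The fingers move at their own pace and stop on an object; "force" is the grip in N (left out, the last holds). Time passes only in rows, so rows that do not move let the fingers close. It gives the time, the measured TCP pose, the force, the opening and the grip force at its end, in the units of the state.
- robot.observe(): the state, without advancing time (a new reading comes with each control period).
- robot.capture(name): name is "scene" or "top" or "wrist"; returns a dict with "color" (480x640x3 uint8, red, green, blue), "fx", "fy", "cx", "cy" (pixels), "R" (3x3) and "t" (3): a world point X has camera coordinates R X + t. Camera axes: x right, y down, z forward; pixel columns grow to the right and rows downward; lengths in mm; the calibration is good to about 2 mm. A picture is of the moment at which its call begins. There is no depth.
- robot.close_job(): hands the job in; it is judged then, once.
The state is a dict: "clock": time; "q": joint angles; "qvel": joint speeds; "joint_torque": joint torques, N m; "tool_pos": TCP position; "eef_rot": TCP orientation; "wrist_force": force on the tool from outside, world axes, zero at the start; "ft_torque": the same for the moment, N m; "gripper_width": opening from 0.0 (shut) to 1.0 (fully open); "gripper_force": force on a finger pad.
Only numpy, scipy, OpenCV 4.12 (cv2) and the standard library are available. Lean on these libraries where they do the work, as an engineer would, in place of code of your own. Each camera call takes 0.05 s, during which the arm holds its last target. There are 200 camera calls.

## Working session

There is one attempt and no reset: what is moved stays moved. The work goes in short steps, Python scripts to look and compute and a tool call to move; the robot and the scene stay as the last step left them, time stands still between calls to the robot, and variables do not carry over. Pictures are saved under pics/ and viewed, at most 14 in all, crops included, and the job is handed in when it is done.

Besides the shell and the picture viewer there is one more tool, called after "Call:" as a command line: name --argument value ..., lists and objects as JSON in quotes. move_arm: Moves the arm, as the interface text tells. Its arguments: {"type":"object","properties":{"steps":{"type":"array"},"force":{"type":"number"}},"required":["steps"]}

```bash
ls; mkdir -p pics
python3 - <<'E'
from rig import robot
import cv2
for n in("top","scene"):
    d=robot.capture(n); cv2.imwrite(f"pics/{n}0.png",d["color"][:,:,::-1])
    print(n,d["fx"],d["cx"],d["cy"],d["R"],d["t"])
print(robot.observe())
E
```

```text
pics
top 508.3921190493735 318.12800820602666 234.49279576076668 [[ 0.01663176 -0.9998105   0.01011722]
 [-0.98910296 -0.01793234 -0.1461293 ]
 [ 0.14628303 -0.00757658 -0.98921376]] [   1.28379467  531.08116586 1242.13523795]
scene 478.42604123437246 319.68788207832387 242.71740962430425 [[-0.45505138  0.89015834  0.02337459]
 [ 0.49891031  0.27661141 -0.82132492]
 [-0.73757491 -0.36208322 -0.56998158]] [ 230.99700467 -220.55074069 1753.69351439]
{'clock': 0.1, 'q': array([ 1.17359512e+00,  3.53571900e-01,  1.63404665e+00, -6.78121184e-06,
        1.15515761e+00, -2.35896245e-03]), 'qvel': array([-0.00093946, -0.00254667, -0.00297743, -0.00039561, -0.00110047,
        0.00025597]), 'joint_torque': array([ 1.05092728e-03, -6.06350255e+01, -3.42818499e+01,  1.03202681e-04,
        4.11343121e-03,  3.82809858e-06]), 'tool_pos': array([240.3142538 , 576.73633437, 404.0465924 ]), 'eef_rot': array([-6.16146559e-01, -3.08034527e+00,  1.82387488e-03]), 'wrist_force': array([-0.40059586, -0.12073396,  0.80277831]), 'ft_torque': array([-0.04183529,  0.04690172,  0.04006831]), 'gripper_force': 0.0, 'gripper_width': 0.9985702084127083}
```

View pics/top0.png

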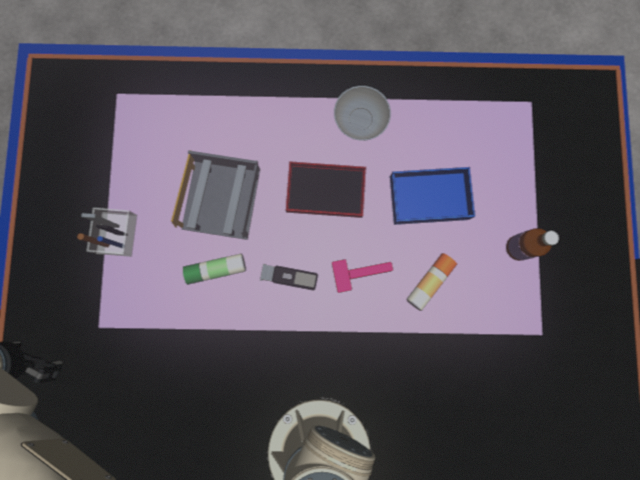

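View pics/scene0.png

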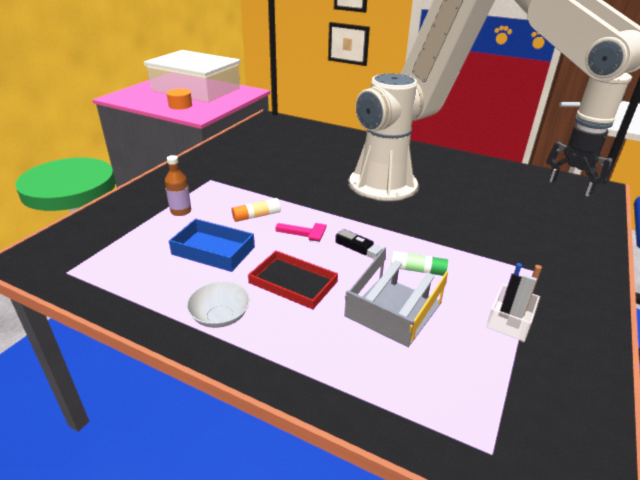

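The top view shows the combs at (108,235), rack (217,195), tray (326,190), tub (432,195), green can (214,269), clipper (290,277), brush (362,272), orange can (432,282) and bottle (540,243). There is also a bowl at (362,113). I'll enlarge the work area.

Run:
```python
import cv2
i=cv2.imread("pics/top0.png")
cv2.imwrite("pics/c1.png",cv2.resize(i[140:320,165:325],None,fx=3.3,fy=3.3,interpolation=cv2.INTER_CUBIC))
cv2.imwrite("pics/c2.png",cv2.resize(i[140:320,320:480],None,fx=3.3,fy=3.3,interpolation=cv2.INTER_CUBIC))
```

```text
(no output)
```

View pics/c1.png

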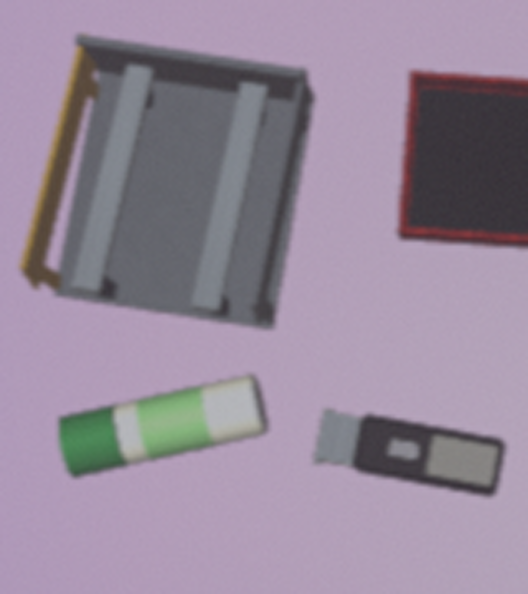

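View pics/c2.png

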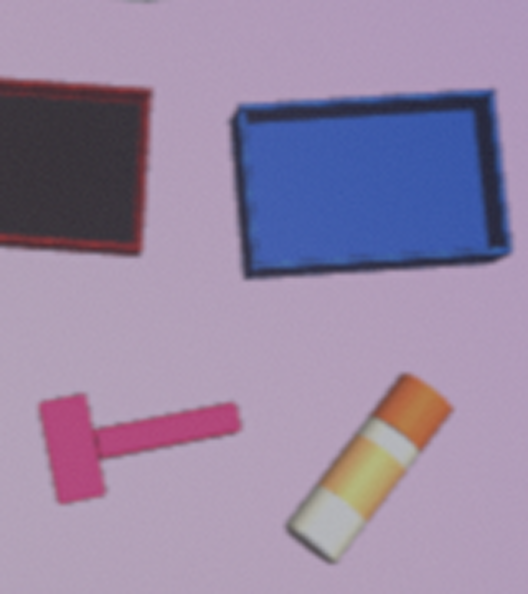

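```bash
cat > geo.py <<'E'
import numpy as np
from rig import robot
def ray(d,u,v,z):
    R,t=np.array(d["R"]),np.array(d["t"]); C=-R.T@t
    r=R.T@np.array([(u-d["cx"])/d["fx"],(v-d["cy"])/d["fy"],1])
    return (C+r*(z-C[2])/r[2])
def fit(loc,w):
    loc=np.array(loc,float);w=np.array(w)[:,:2];a=loc-loc.mean(0);b=w-w.mean(0)
    th=np.arctan2((a[:,0]*b[:,1]-a[:,1]*b[:,0]).sum(),(a*b).sum());c,s=np.cos(th),np.sin(th);M=np.array([[c,-s],[s,c]])
    o=w.mean(0)-M@loc.mean(0); return o,th,np.abs(loc@M.T+o-w).max()
E
python3 - <<'E'
from geo import *
d=robot.capture("top")
C1=lambda u,v,z:ray(d,165+(u+.5)/3.3-.5,140+(v+.5)/3.3-.5,z)
C2=lambda u,v,z:ray(d,320+(u+.5)/3.3-.5,140+(v+.5)/3.3-.5,z)
O=dict(
green=([(55,0),(-95,0)],[C1(66,447,24),C1(260,403,24)]),
orange=([(55,0),(-95,0)],[C2(429,390,24),C2(311,545,24)]),
brush=([(-85,0),(66,40),(66,-40)],[C2(239,417,22),C2(58,503,26),C2(40,403,26)]),
clipper=([(69,22),(69,-22),(-75,22),(-75,-22)],[C1(314,463,24),C1(324,410,24),C1(495,495,34),C1(504,440,34)]),
tray=([(65,100),(-65,100),(65,-100),(-65,-100)],[C1(411,71,30),C1(400,237,30),C2(152,89,30),C2(140,255,30)]),
tub=([(65,100),(-65,100),(65,-100),(-65,-100)],[C2(237,107,50),C2(247,266,50),C2(495,91,50),C2(511,253,50)]),
rack=([(88,45),(-95,45),(88,-45),(-95,-45)],[C1(139,66,42),C1(89,290,75),C1(253,84,42),C1(207,308,75)]))
for k,(l,w) in O.items():
    o,t,e=fit(l,w); print(k,o.round(1),round(t,3),"err",e.round(1))
from scipy.spatial.transform import Rotation as Ro
s=robot.observe(); print(Ro.from_rotvec(s["eef_rot"]).as_matrix().round(3))
E
```

```text
green [437.2 290.4] 1.813 err 0.3
orange [ 435.3 -290.6] -0.657 err 0.5
brush [439.1 -96.5] 1.773 err 1.4
clipper [424.9  85.8] 1.415 err 2.4
tray [651.3  -7.1] -0.054 err 2.5
tub [ 638.8 -277.6] 0.072 err 3.0
rack [625.6 265.3] -0.124 err 1.0
[[-0.923  0.385 -0.   ]
 [ 0.385  0.923 -0.001]
 [-0.    -0.001 -1.   ]]
```

Measurements are consistent. I'll start with the green can, moving above it first.

Call:
move_arm --steps '[{"x": 20,"y": -29.6,"z": -14,"az": -0.0932,"jaw": 1},{"x": 20,"y": -29.6,"z": -14,"az": -0.0932,"jaw": 1},{"x": 20,"y": -29.6,"z": -14,"az": -0.0932,"jaw": 1},{"x": 20,"y": -29.6,"z": -14,"az": -0.0932,"jaw": 1},{"x": 20,"y": -29.6,"z": -14,"az": -0.0932,"jaw": 1},{"x": 20,"y": -29.6,"z": -14,"az": -0.0932,"jaw": 1},{"x": 20,"y": -29.6,"z": -14,"az": -0.0932,"jaw": 1},{"x": 20,"y": -29.6,"z": -14,"az": -0.0932,"jaw": 1},{"x": 20,"y": -29.6,"z": -14,"az": -0.0932,"jaw": 1},{"x": 19,"y": -29.6,"z": -14,"az": -0.0932,"jaw": 1},{"jaw": 1},{"jaw": 1}]' --force 40

```text
validation failed for argument at $.st...
```

Run:
```python
from geo import *
import cv2
from scipy.spatial.transform import Rotation as Ro
s=robot.observe(); M=Ro.from_rotvec(s["eef_rot"]).as_matrix(); print(s["tool_pos"],np.arctan2(M[1,1],M[0,1]),s["q"])
d=robot.capture("wrist"); cv2.imwrite("pics/w1.png",d["color"][:,:,::-1])
R,t=np.array(d["R"]),np.array(d["t"])
def pr(X): c=R@X+t; return (d["fx"]*c[0]/c[2]+d["cx"],d["fy"]*c[1]/c[2]+d["cy"])
for l in(55,-95):
    a=1.813;print(pr(np.array([437.2+l*np.cos(a),290.4+l*np.sin(a),24])))
```

```text
[240.31898344 576.78176767 404.1366012 ] 1.1760361892925835 [ 1.17361966e+00  3.53521682e-01  1.63390972e+00 -2.04757954e-05
  1.15520847e+00 -2.40826259e-03]
(np.float64(174.4290034183724), np.float64(464.90454397714933))
(np.float64(65.93930852215306), np.float64(535.5794638499156))
```

View pics/w1.png

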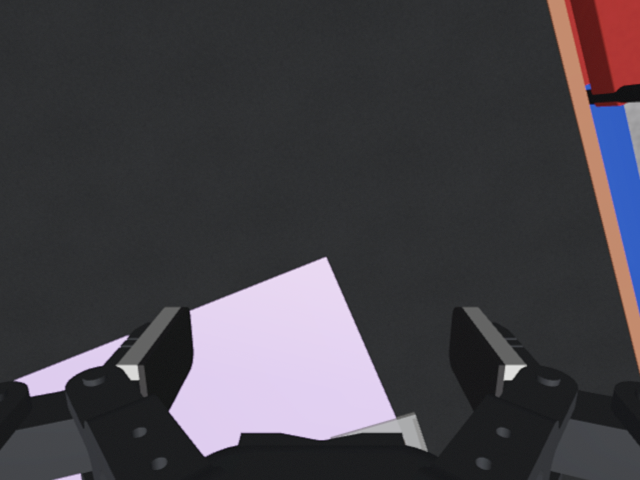

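The move was refused, so this wrist view is still from the start: mat corner at (326,258), fingers at the bottom. The rows probably need every field, so I'll fill them all in.

Call:
move_arm --steps '[{"jaw": 1,"x": 20,"y": -29.6,"z": -14,"ax": 0,"ay": 0,"az": -0.0932},{"jaw": 1,"x": 20,"y": -29.6,"z": -14,"ax": 0,"ay": 0,"az": -0.0932},{"jaw": 1,"x": 20,"y": -29.6,"z": -14,"ax": 0,"ay": 0,"az": -0.0932},{"jaw": 1,"x": 20,"y": -29.6,"z": -14,"ax": 0,"ay": 0,"az": -0.0932},{"jaw": 1,"x": 20,"y": -29.6,"z": -14,"ax": 0,"ay": 0,"az": -0.0932},{"jaw": 1,"x": 20,"y": -29.6,"z": -14,"ax": 0,"ay": 0,"az": -0.0932},{"jaw": 1,"x": 20,"y": -29.6,"z": -14,"ax": 0,"ay": 0,"az": -0.0932},{"jaw": 1,"x": 20,"y": -29.6,"z": -14,"ax": 0,"ay": 0,"az": -0.0932},{"jaw": 1,"x": 20,"y": -29.6,"z": -14,"ax": 0,"ay": 0,"az": -0.0932},{"jaw": 1,"x": 19,"y": -29.6,"z": -14,"ax": 0,"ay": 0,"az": -0.0932},{"jaw": 1,"x": 0,"y": 0,"z": 0,"ax": 0,"ay": 0,"az": 0},{"jaw": 1,"x": 0,"y": 0,"z": 0,"ax": 0,"ay": 0,"az": 0}]' --force 40

```text
clock: 1.7
tool_pos: [439.4, 281.2, 264.8]
eef_rot: [-1.934, -2.475, -0.0]
wrist_force: [-0.8, 0.6, 0.5]
gripper_width: 1.0
gripper_force: 0.0
```

Call:
move_arm --steps '[{"jaw": 1,"x": 0,"y": 0,"z": -22,"ax": 0,"ay": 0,"az": 0},{"jaw": 1,"x": 0,"y": 0,"z": -22,"ax": 0,"ay": 0,"az": 0},{"jaw": 1,"x": 0,"y": 0,"z": -22,"ax": 0,"ay": 0,"az": 0},{"jaw": 1,"x": 0,"y": 0,"z": -21,"ax": 0,"ay": 0,"az": 0},{"jaw": 1,"x": 0,"y": 0,"z": 0,"ax": 0,"ay": 0,"az": 0},{"jaw": 0,"x": 0,"y": 0,"z": 0,"ax": 0,"ay": 0,"az": 0},{"jaw": 0,"x": 0,"y": 0,"z": 0,"ax": 0,"ay": 0,"az": 0},{"jaw": 0,"x": 0,"y": 0,"z": 0,"ax": 0,"ay": 0,"az": 0},{"jaw": 0,"x": 0,"y": 0,"z": 0,"ax": 0,"ay": 0,"az": 0},{"jaw": 0,"x": 0,"y": 0,"z": 0,"ax": 0,"ay": 0,"az": 0},{"jaw": 0,"x": 0,"y": 0,"z": 0,"ax": 0,"ay": 0,"az": 0}]' --force 40

```text
clock: 3.08
tool_pos: [439.7, 281.3, 178.8]
eef_rot: [1.934, 2.475, 0.003]
wrist_force: [-1.5, 0.4, 5.8]
gripper_width: 0.547
gripper_force: 40.1
```

Call:
move_arm --steps '[{"jaw": 0,"x": 0,"y": 0,"z": 15,"ax": 0,"ay": 0,"az": 0},{"jaw": 0,"x": 0,"y": 0,"z": 35,"ax": 0,"ay": 0,"az": 0},{"jaw": 0,"x": 0,"y": 0,"z": 35,"ax": 0,"ay": 0,"az": 0},{"jaw": 0,"x": 0,"y": 0,"z": 35,"ax": 0,"ay": 0,"az": -0.061},{"jaw": 0,"x": 27.5,"y": 0,"z": 0,"ax": 0,"ay": 0,"az": -0.061},{"jaw": 0,"x": 27.5,"y": 0,"z": 0,"ax": 0,"ay": 0,"az": -0.061},{"jaw": 0,"x": 27.5,"y": 0,"z": 0,"ax": 0,"ay": 0,"az": -0.061},{"jaw": 0,"x": 27.5,"y": 0,"z": 0,"ax": 0,"ay": 0,"az": -0.061},{"jaw": 0,"x": 27.5,"y": 0,"z": 0,"ax": 0,"ay": 0,"az": -0.061},{"jaw": 0,"x": 0,"y": 0,"z": 0,"ax": 0,"ay": 0,"az": 0},{"jaw": 0,"x": 0,"y": 0,"z": 0,"ax": 0,"ay": 0,"az": 0}]' --force 40

```text
clock: 4.45
tool_pos: [576.2, 280.7, 298.1]
eef_rot: [-2.352, -2.082, 0.001]
wrist_force: [-0.5, 0.4, -2.2]
gripper_width: 0.547
gripper_force: 41.9
```

Run:
```python
from geo import *
import cv2
a=robot.capture("scene")["color"][170:370,300:500,::-1];b=robot.capture("wrist")["color"][:,:,::-1]
cv2.imwrite("pics/p3.png",np.hstack([cv2.resize(a,(400,400),interpolation=cv2.INTER_CUBIC),cv2.resize(b,(400,300))] if 0 else [cv2.resize(a,(400,400),interpolation=cv2.INTER_CUBIC),cv2.resize(b,(400,400))]))
```

```text
(no output)
```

View pics/p3.png

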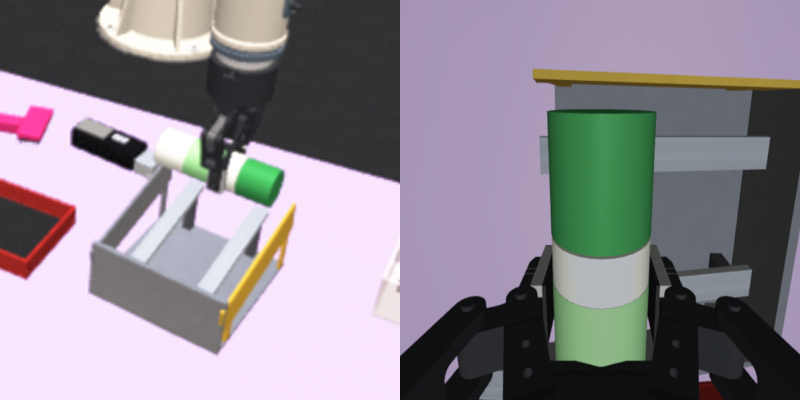

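The can is held level in the jaws and lies across the rails, cap towards the yellow wall (left panel: can at (220,165), yellow wall (260,265)). Lowering.

Call:
move_arm --steps '[{"jaw": 0,"x": 0.5,"y": 0,"z": -15,"ax": 0,"ay": 0,"az": 0},{"jaw": 0,"x": 0.5,"y": 0,"z": -15,"ax": 0,"ay": 0,"az": 0},{"jaw": 0,"x": 0,"y": 0,"z": -10,"ax": 0,"ay": 0,"az": 0},{"jaw": 0,"x": 0,"y": 0,"z": -7,"ax": 0,"ay": 0,"az": 0},{"jaw": 0,"x": 0,"y": 0,"z": -3,"ax": 0,"ay": 0,"az": 0},{"jaw": 0,"x": 0,"y": 0,"z": 0,"ax": 0,"ay": 0,"az": 0},{"jaw": 0,"x": 0,"y": 0,"z": 0,"ax": 0,"ay": 0,"az": 0}]' --force 40

```text
clock: 5.42
tool_pos: [578.1, 281.0, 248.1]
eef_rot: [2.353, 2.082, 0.001]
wrist_force: [-0.7, -0.4, -1.3]
gripper_width: 0.552
gripper_force: 42.0
```

Call:
move_arm --steps '[{"jaw": 0,"x": 0,"y": 0,"z": -1,"ax": 0,"ay": 0,"az": 0},{"jaw": 0,"x": 0,"y": 0,"z": -1,"ax": 0,"ay": 0,"az": 0},{"jaw": 0,"x": 0,"y": 0,"z": 0,"ax": 0,"ay": 0,"az": 0},{"jaw": 1,"x": 0,"y": 0,"z": 0,"ax": 0,"ay": 0,"az": 0},{"jaw": 1,"x": 0,"y": 0,"z": 0,"ax": 0,"ay": 0,"az": 0},{"jaw": 1,"x": 0,"y": 0,"z": 0,"ax": 0,"ay": 0,"az": 0},{"jaw": 1,"x": 0,"y": 0,"z": 0,"ax": 0,"ay": 0,"az": 0},{"jaw": 1,"x": 0,"y": 0,"z": 0,"ax": 0,"ay": 0,"az": 0},{"jaw": 1,"x": 0,"y": 0,"z": 8,"ax": 0,"ay": 0,"az": 0},{"jaw": 1,"x": 0,"y": 0,"z": 8,"ax": 0,"ay": 0,"az": 0},{"jaw": 1,"x": 0,"y": 0,"z": 12,"ax": 0,"ay": 0,"az": 0},{"jaw": 1,"x": 0,"y": 0,"z": 25,"ax": 0,"ay": 0,"az": 0},{"jaw": 1,"x": 0,"y": 0,"z": 30,"ax": 0,"ay": 0,"az": 0}]' --force 40

```text
clock: 7.05
tool_pos: [577.7, 280.9, 329.8]
eef_rot: [-2.353, -2.082, 0.001]
wrist_force: [-0.5, -0.5, 0.9]
gripper_width: 1.004
gripper_force: 0.0
```

Run:
```python
from geo import *
import cv2
print(robot.observe()["tool_pos"])
a=robot.capture("scene")["color"][200:360,300:500,::-1];
cv2.imwrite("pics/p4.png",cv2.resize(a,None,fx=3,fy=3,interpolation=cv2.INTER_CUBIC))
```

```text
[577.70040724 280.85230641 329.81789748]
```

View pics/p4.png

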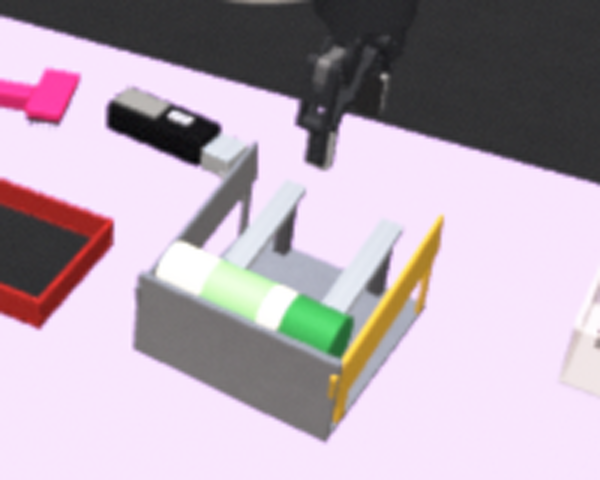

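Green lies at the stop with its cap at the yellow wall (crop (255,295)). Orange next.

Call:
move_arm --steps '[{"jaw": 1,"x": -10.7,"y": -40.4,"z": 0,"ax": 0,"ay": 0,"az": -0.1503},{"jaw": 1,"x": -10.7,"y": -40.4,"z": 0,"ax": 0,"ay": 0,"az": -0.1503},{"jaw": 1,"x": -10.7,"y": -40.4,"z": 0,"ax": 0,"ay": 0,"az": -0.1503},{"jaw": 1,"x": -10.7,"y": -40.4,"z": 0,"ax": 0,"ay": 0,"az": -0.1503},{"jaw": 1,"x": -10.7,"y": -40.4,"z": 0,"ax": 0,"ay": 0,"az": -0.1503},{"jaw": 1,"x": -10.7,"y": -40.4,"z": 0,"ax": 0,"ay": 0,"az": -0.1503},{"jaw": 1,"x": -10.7,"y": -40.4,"z": 0,"ax": 0,"ay": 0,"az": -0.1503},{"jaw": 1,"x": -10.7,"y": -40.4,"z": -10,"ax": 0,"ay": 0,"az": -0.1503},{"jaw": 1,"x": -10.7,"y": -40.4,"z": -10,"ax": 0,"ay": 0,"az": -0.1503},{"jaw": 1,"x": -10.7,"y": -40.4,"z": -10,"ax": 0,"ay": 0,"az": -0.1503},{"jaw": 1,"x": -10.7,"y": -40.4,"z": -10,"ax": 0,"ay": 0,"az": -0.1503},{"jaw": 1,"x": -10.7,"y": -40.4,"z": -10,"ax": 0,"ay": 0,"az": -0.1503},{"jaw": 1,"x": -10.7,"y": -40.4,"z": -10,"ax": 0,"ay": 0,"az": -0.1503},{"jaw": 1,"x": -10.7,"y": -40.4,"z": -10,"ax": 0,"ay": 0,"az": -0.1503},{"jaw": 1,"x": 0,"y": 0,"z": 0,"ax": 0,"ay": 0,"az": 0},{"jaw": 1,"x": 0,"y": 0,"z": 0,"ax": 0,"ay": 0,"az": 0}]' --force 40

```text
clock: 9.1
tool_pos: [428.1, -284.6, 259.1]
eef_rot: [-2.975, 1.01, -0.0]
wrist_force: [0.1, 0.1, 0.5]
gripper_width: 1.002
gripper_force: 0.0
```

Call:
move_arm --steps '[{"jaw": 1,"x": 0,"y": 0,"z": -22,"ax": 0,"ay": 0,"az": 0},{"jaw": 1,"x": 0,"y": 0,"z": -22,"ax": 0,"ay": 0,"az": 0},{"jaw": 1,"x": 0,"y": 0,"z": -22,"ax": 0,"ay": 0,"az": 0},{"jaw": 1,"x": 0,"y": 0,"z": -14.5,"ax": 0,"ay": 0,"az": 0},{"jaw": 1,"x": 0,"y": 0,"z": 0,"ax": 0,"ay": 0,"az": 0},{"jaw": 0,"x": 0,"y": 0,"z": 0,"ax": 0,"ay": 0,"az": 0},{"jaw": 0,"x": 0,"y": 0,"z": 0,"ax": 0,"ay": 0,"az": 0},{"jaw": 0,"x": 0,"y": 0,"z": 0,"ax": 0,"ay": 0,"az": 0},{"jaw": 0,"x": 0,"y": 0,"z": 0,"ax": 0,"ay": 0,"az": 0},{"jaw": 0,"x": 0,"y": 0,"z": 0,"ax": 0,"ay": 0,"az": 0},{"jaw": 0,"x": 0,"y": 0,"z": 0,"ax": 0,"ay": 0,"az": 0}]' --force 40

```text
clock: 10.48
tool_pos: [428.3, -285.0, 179.1]
eef_rot: [2.974, -1.011, 0.002]
wrist_force: [-1.3, -0.0, 6.3]
gripper_width: 0.552
gripper_force: 40.1
```

Call:
move_arm --steps '[{"jaw": 0,"x": 0,"y": 0,"z": 20,"ax": 0,"ay": 0,"az": 0},{"jaw": 0,"x": 0,"y": 0,"z": 40,"ax": 0,"ay": 0,"az": 0},{"jaw": 0,"x": 0,"y": 0,"z": 40,"ax": 0,"ay": 0,"az": 0},{"jaw": 0,"x": 0,"y": 0,"z": 40,"ax": 0,"ay": 0,"az": 0},{"jaw": 0,"x": 10.6,"y": 40.4,"z": 0,"ax": 0,"ay": 0,"az": 0.1503},{"jaw": 0,"x": 10.6,"y": 40.4,"z": 0,"ax": 0,"ay": 0,"az": 0.1503},{"jaw": 0,"x": 10.6,"y": 40.4,"z": 0,"ax": 0,"ay": 0,"az": 0.1503},{"jaw": 0,"x": 10.6,"y": 40.4,"z": 0,"ax": 0,"ay": 0,"az": 0.1503},{"jaw": 0,"x": 10.6,"y": 40.4,"z": 0,"ax": 0,"ay": 0,"az": 0.1503},{"jaw": 0,"x": 10.6,"y": 40.4,"z": 0,"ax": 0,"ay": 0,"az": 0.1503},{"jaw": 0,"x": 10.6,"y": 40.4,"z": 0,"ax": 0,"ay": 0,"az": 0.1503},{"jaw": 0,"x": 10.6,"y": 40.4,"z": 0,"ax": 0,"ay": 0,"az": 0.1503},{"jaw": 0,"x": 10.6,"y": 40.4,"z": 0,"ax": 0,"ay": 0,"az": 0.1503},{"jaw": 0,"x": 10.6,"y": 40.4,"z": 0,"ax": 0,"ay": 0,"az": 0.1503},{"jaw": 0,"x": 10.6,"y": 40.4,"z": 0,"ax": 0,"ay": 0,"az": 0.1503},{"jaw": 0,"x": 10.6,"y": 40.4,"z": 0,"ax": 0,"ay": 0,"az": 0.1503},{"jaw": 0,"x": 10.6,"y": 40.4,"z": 0,"ax": 0,"ay": 0,"az": 0.1503},{"jaw": 0,"x": 10.6,"y": 40.4,"z": 0,"ax": 0,"ay": 0,"az": 0.1503},{"jaw": 0,"x": 0,"y": 0,"z": 0,"ax": 0,"ay": 0,"az": 0},{"jaw": 0,"x": 0,"y": 0,"z": 0,"ax": 0,"ay": 0,"az": 0}]' --force 40

```text
clock: 12.98
tool_pos: [576.0, 280.6, 318.0]
eef_rot: [-2.354, -2.081, 0.002]
wrist_force: [-0.2, -0.4, -2.1]
gripper_width: 0.546
gripper_force: 42.1
```

Call:
move_arm --steps '[{"jaw": 0,"x": 1,"y": 0.5,"z": -25,"ax": 0,"ay": 0,"az": 0},{"jaw": 0,"x": 0,"y": 0,"z": -20,"ax": 0,"ay": 0,"az": 0},{"jaw": 0,"x": 0,"y": 0,"z": -14,"ax": 0,"ay": 0,"az": 0},{"jaw": 0,"x": 0,"y": 0,"z": -8,"ax": 0,"ay": 0,"az": 0},{"jaw": 0,"x": 0,"y": 0,"z": -3,"ax": 0,"ay": 0,"az": 0},{"jaw": 0,"x": 0,"y": 0,"z": 0,"ax": 0,"ay": 0,"az": 0},{"jaw": 0,"x": 0,"y": 0,"z": -1,"ax": 0,"ay": 0,"az": 0},{"jaw": 0,"x": 0,"y": 0,"z": -1,"ax": 0,"ay": 0,"az": 0},{"jaw": 0,"x": 0,"y": 0,"z": 0,"ax": 0,"ay": 0,"az": 0}]' --force 40

```text
clock: 14.1
tool_pos: [577.6, 281.5, 246.5]
eef_rot: [2.353, 2.082, 0.001]
wrist_force: [0.5, -0.1, -0.8]
gripper_width: 0.546
gripper_force: 42.3
```

Call:
move_arm --steps '[{"jaw": 0,"x": 0,"y": 0,"z": -1,"ax": 0,"ay": 0,"az": 0},{"jaw": 0,"x": 0,"y": 0,"z": 0,"ax": 0,"ay": 0,"az": 0},{"jaw": 1,"x": 0,"y": 0,"z": 0,"ax": 0,"ay": 0,"az": 0},{"jaw": 1,"x": 0,"y": 0,"z": 0,"ax": 0,"ay": 0,"az": 0},{"jaw": 1,"x": 0,"y": 0,"z": 0,"ax": 0,"ay": 0,"az": 0},{"jaw": 1,"x": 0,"y": 0,"z": 0,"ax": 0,"ay": 0,"az": 0},{"jaw": 1,"x": 0,"y": 0,"z": 0,"ax": 0,"ay": 0,"az": 0},{"jaw": 1,"x": 0,"y": 0,"z": 8,"ax": 0,"ay": 0,"az": 0},{"jaw": 1,"x": 0,"y": 0,"z": 8,"ax": 0,"ay": 0,"az": 0},{"jaw": 1,"x": 0,"y": 0,"z": 12,"ax": 0,"ay": 0,"az": 0},{"jaw": 1,"x": 0,"y": 0,"z": 25,"ax": 0,"ay": 0,"az": 0},{"jaw": 1,"x": 0,"y": 0,"z": 30,"ax": 0,"ay": 0,"az": 0},{"jaw": 1,"x": 0,"y": 0,"z": 0,"ax": 0,"ay": 0,"az": 0}]' --force 40

```text
clock: 15.72
tool_pos: [578.3, 281.8, 331.6]
eef_rot: [2.352, 2.081, 0.008]
wrist_force: [-0.2, 0.2, 0.7]
gripper_width: 1.0
gripper_force: 0.0
```

Run:
```python
from geo import *
import cv2
a=robot.capture("scene")["color"][200:360,300:500,::-1];
cv2.imwrite("pics/p5.png",cv2.resize(a,None,fx=3,fy=3,interpolation=cv2.INTER_CUBIC))
```

```text
(no output)
```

View pics/p5.png

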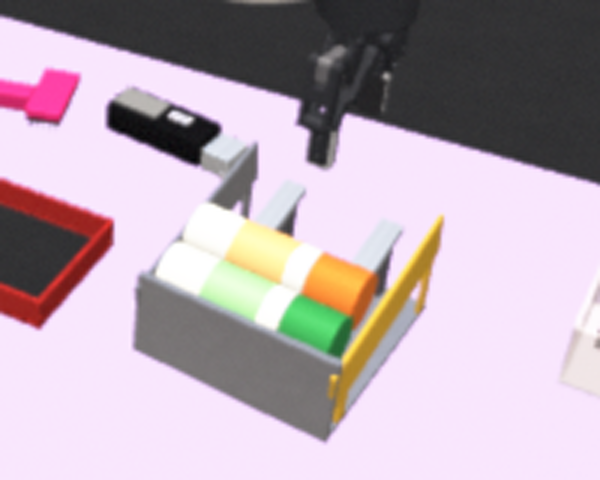

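Both cans rest correctly, orange (290,255) right behind green (255,295). Clipper next.

Call:
move_arm --steps '[{"jaw": 1,"x": -25.5,"y": -32.7,"z": -5,"ax": 0,"ay": 0,"az": -0.005},{"jaw": 1,"x": -25.5,"y": -32.7,"z": -5,"ax": 0,"ay": 0,"az": -0.005},{"jaw": 1,"x": -25.5,"y": -32.7,"z": -10,"ax": 0,"ay": 0,"az": -0.005},{"jaw": 1,"x": -25.5,"y": -32.7,"z": -10,"ax": 0,"ay": 0,"az": -0.005},{"jaw": 1,"x": -25.5,"y": -32.7,"z": -20,"ax": 0,"ay": 0,"az": -0.005},{"jaw": 1,"x": -25.5,"y": -32.7,"z": -20,"ax": 0,"ay": 0,"az": -0.005},{"jaw": 1,"x": 0,"y": 0,"z": -22,"ax": 0,"ay": 0,"az": 0},{"jaw": 1,"x": 0,"y": 0,"z": -22,"ax": 0,"ay": 0,"az": 0},{"jaw": 1,"x": 0,"y": 0,"z": -22,"ax": 0,"ay": 0,"az": 0},{"jaw": 1,"x": 0,"y": 0,"z": -17,"ax": 0,"ay": 0,"az": 0},{"jaw": 1,"x": 0,"y": 0,"z": 0,"ax": 0,"ay": 0,"az": 0},{"jaw": 1,"x": 0,"y": 0,"z": 0,"ax": 0,"ay": 0,"az": 0}]' --force 40

```text
clock: 17.27
tool_pos: [424.4, 85.2, 175.4]
eef_rot: [-2.384, -2.046, 0.001]
wrist_force: [0.6, -0.2, 0.5]
gripper_width: 1.001
gripper_force: 0.0
```

Call:
move_arm --steps '[{"jaw": 0,"x": 0,"y": 0,"z": 1.5,"ax": 0,"ay": 0,"az": 0},{"jaw": 0,"x": 0,"y": 0,"z": 0,"ax": 0,"ay": 0,"az": 0},{"jaw": 0,"x": 0,"y": 0,"z": 0,"ax": 0,"ay": 0,"az": 0},{"jaw": 0,"x": 0,"y": 0,"z": 0,"ax": 0,"ay": 0,"az": 0},{"jaw": 0,"x": 0,"y": 0,"z": 0,"ax": 0,"ay": 0,"az": 0},{"jaw": 0,"x": 0,"y": 0,"z": 0,"ax": 0,"ay": 0,"az": 0},{"jaw": 0,"x": 0,"y": 0,"z": 0,"ax": 0,"ay": 0,"az": 0},{"jaw": 0,"x": 0,"y": 0,"z": 15,"ax": 0,"ay": 0,"az": 0},{"jaw": 0,"x": 0,"y": 0,"z": 30,"ax": 0,"ay": 0,"az": 0},{"jaw": 0,"x": 0,"y": 0,"z": 30,"ax": 0,"ay": 0,"az": 0.017},{"jaw": 0,"x": 32.5,"y": -13,"z": 0,"ax": 0,"ay": 0,"az": 0.017},{"jaw": 0,"x": 32.5,"y": -13,"z": 0,"ax": 0,"ay": 0,"az": 0.017},{"jaw": 0,"x": 32.5,"y": -13,"z": 0,"ax": 0,"ay": 0,"az": 0.017},{"jaw": 0,"x": 32.5,"y": -13,"z": 0,"ax": 0,"ay": 0,"az": 0.017},{"jaw": 0,"x": 32.5,"y": -13,"z": 0,"ax": 0,"ay": 0,"az": 0.017},{"jaw": 0,"x": 32.5,"y": -13,"z": 0,"ax": 0,"ay": 0,"az": 0},{"jaw": 0,"x": 32.5,"y": -12,"z": 0,"ax": 0,"ay": 0,"az": 0},{"jaw": 0,"x": 0,"y": 0,"z": 0,"ax": 0,"ay": 0,"az": 0},{"jaw": 0,"x": 0,"y": 0,"z": 0,"ax": 0,"ay": 0,"az": 0}]' --force 60

```text
clock: 19.65
tool_pos: [651.1, -4.7, 251.7]
eef_rot: [-2.276, -2.164, 0.002]
wrist_force: [-0.9, 0.3, -2.9]
gripper_width: 0.501
gripper_force: 62.2
```

Run:
```python
from geo import *
import cv2
a=robot.capture("scene")["color"][160:360,180:440,::-1];
cv2.imwrite("pics/p6.png",cv2.resize(a,None,fx=3,fy=3,interpolation=cv2.INTER_CUBIC))
```

```text
(no output)
```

View pics/p6.png

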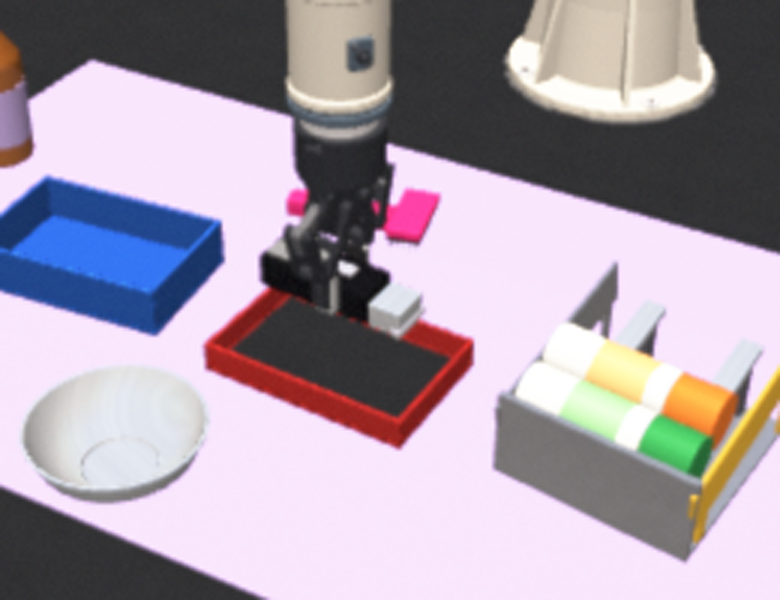

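The clipper is held level above the tray ((340,285) over (340,360)). Lowering gently.

Call:
move_arm --steps '[{"jaw": 0,"x": 0,"y": 0,"z": -20,"ax": 0,"ay": 0,"az": 0},{"jaw": 0,"x": 0,"y": 0,"z": -20,"ax": 0,"ay": 0,"az": 0},{"jaw": 0,"x": 0,"y": 0,"z": -15,"ax": 0,"ay": 0,"az": 0},{"jaw": 0,"x": 0,"y": 0,"z": -8,"ax": 0,"ay": 0,"az": 0},{"jaw": 0,"x": 0,"y": 0,"z": -4,"ax": 0,"ay": 0,"az": 0},{"jaw": 0,"x": 0,"y": 0,"z": -1,"ax": 0,"ay": 0,"az": 0},{"jaw": 0,"x": 0,"y": 0,"z": -1,"ax": 0,"ay": 0,"az": 0},{"jaw": 0,"x": 0,"y": 0,"z": 0,"ax": 0,"ay": 0,"az": 0}]' --force 60

```text
clock: 20.7
tool_pos: [652.1, -4.8, 183.1]
eef_rot: [2.276, 2.165, 0.001]
wrist_force: [-0.3, -0.6, -2.3]
gripper_width: 0.506
gripper_force: 62.3
```

Call:
move_arm --steps '[{"jaw": 0,"x": 0,"y": 0,"z": -0.7,"ax": 0,"ay": 0,"az": 0},{"jaw": 0,"x": 0,"y": 0,"z": -0.7,"ax": 0,"ay": 0,"az": 0},{"jaw": 0,"x": 0,"y": 0,"z": 0,"ax": 0,"ay": 0,"az": 0},{"jaw": 0,"x": 0,"y": 0,"z": 0,"ax": 0,"ay": 0,"az": 0}]' --force 60

```text
clock: 21.2
tool_pos: [652.1, -4.8, 182.5]
eef_rot: [2.276, 2.165, 0.001]
wrist_force: [-2.9, -1.2, 8.4]
gripper_width: 0.503
gripper_force: 63.6
```

Call:
move_arm --steps '[{"jaw": 0.75,"x": 0,"y": 0,"z": 0,"ax": 0,"ay": 0,"az": 0},{"jaw": 0.75,"x": 0,"y": 0,"z": 0,"ax": 0,"ay": 0,"az": 0},{"jaw": 0.75,"x": 0,"y": 0,"z": 0,"ax": 0,"ay": 0,"az": 0},{"jaw": 0.75,"x": 0,"y": 0,"z": 0,"ax": 0,"ay": 0,"az": 0},{"jaw": 0.75,"x": 0,"y": 0,"z": 15,"ax": 0,"ay": 0,"az": 0},{"jaw": 0.75,"x": 0,"y": 0,"z": 30,"ax": 0,"ay": 0,"az": 0},{"jaw": 0.75,"x": 0,"y": 0,"z": 30,"ax": 0,"ay": 0,"az": 0},{"jaw": 0.75,"x": -35,"y": -16.6,"z": 5,"ax": 0,"ay": 0,"az": 0.043},{"jaw": 0.75,"x": -35,"y": -16.6,"z": 0,"ax": 0,"ay": 0,"az": 0.043},{"jaw": 0.75,"x": -35,"y": -16.6,"z": 0,"ax": 0,"ay": 0,"az": 0.043},{"jaw": 0.75,"x": -35,"y": -16.6,"z": 0,"ax": 0,"ay": 0,"az": 0.043},{"jaw": 0.75,"x": -35,"y": -16.6,"z": 0,"ax": 0,"ay": 0,"az": 0.043},{"jaw": 0.75,"x": -36,"y": -16.6,"z": 0,"ax": 0,"ay": 0,"az": 0.041},{"jaw": 0.75,"x": 0,"y": 0,"z": -25,"ax": 0,"ay": 0,"az": 0},{"jaw": 0.75,"x": 0,"y": 0,"z": -25,"ax": 0,"ay": 0,"az": 0},{"jaw": 0.75,"x": 0,"y": 0,"z": 0,"ax": 0,"ay": 0,"az": 0},{"jaw": 0.75,"x": 0,"y": 0,"z": 0,"ax": 0,"ay": 0,"az": 0}]' --force 30

```text
clock: 23.32
tool_pos: [441.5, -104.4, 212.2]
eef_rot: [1.981, 2.438, 0.001]
wrist_force: [-0.1, 0.7, -0.8]
gripper_width: 0.752
gripper_force: 0.0
```

Run:
```python
from geo import *
import cv2
a=robot.capture("scene")["color"][180:340,220:420,::-1];b=robot.capture("wrist")["color"][:,:,::-1]
cv2.imwrite("pics/p7.png",np.hstack([cv2.resize(a,(400,320),interpolation=cv2.INTER_CUBIC),cv2.resize(b,(400,320))]))
```

```text
(no output)
```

View pics/p7.png

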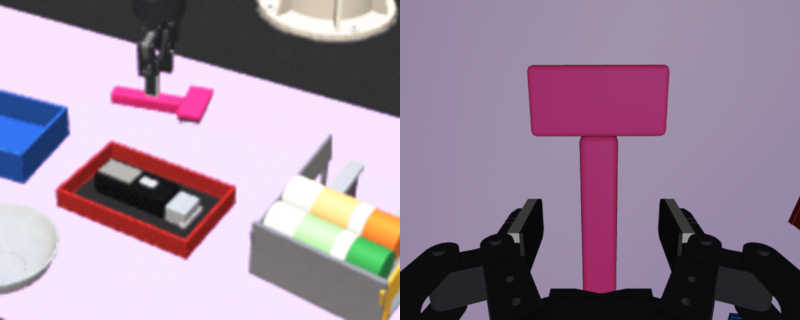

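The clipper is flat in the tray (left panel (150,185)) and the brush handle is aligned between the pads (right panel (600,215)). Gripping the brush.

Call:
move_arm --steps '[{"jaw": 0.75,"x": 0,"y": 0,"z": -20,"ax": 0,"ay": 0,"az": 0},{"jaw": 0.75,"x": 0,"y": 0,"z": -15,"ax": 0,"ay": 0,"az": 0},{"jaw": 0.75,"x": 0,"y": 0,"z": 0,"ax": 0,"ay": 0,"az": 0},{"jaw": 0,"x": 0,"y": 0,"z": 0,"ax": 0,"ay": 0,"az": 0},{"jaw": 0,"x": 0,"y": 0,"z": 0,"ax": 0,"ay": 0,"az": 0},{"jaw": 0,"x": 0,"y": 0,"z": 0,"ax": 0,"ay": 0,"az": 0},{"jaw": 0,"x": 0,"y": 0,"z": 0,"ax": 0,"ay": 0,"az": 0},{"jaw": 0,"x": 0,"y": 0,"z": 0,"ax": 0,"ay": 0,"az": 0},{"jaw": 0,"x": 0,"y": 0,"z": 0,"ax": 0,"ay": 0,"az": 0}]' --force 40

```text
clock: 24.55
tool_pos: [441.3, -104.5, 176.9]
eef_rot: [1.981, 2.437, 0.001]
wrist_force: [-0.2, -0.3, 5.3]
gripper_width: 0.274
gripper_force: 39.9
```

Call:
move_arm --steps '[{"jaw": 0,"x": 0,"y": 0,"z": 15,"ax": 0,"ay": 0,"az": 0},{"jaw": 0,"x": 0,"y": 0,"z": 35,"ax": 0,"ay": 0,"az": 0},{"jaw": 0,"x": 0,"y": 0,"z": 40,"ax": 0,"ay": 0,"az": 0},{"jaw": 0,"x": 28.2,"y": -24.5,"z": 0,"ax": 0,"ay": 0,"az": -0.0186},{"jaw": 0,"x": 28.2,"y": -24.5,"z": 0,"ax": 0,"ay": 0,"az": -0.0186},{"jaw": 0,"x": 28.2,"y": -24.5,"z": 0,"ax": 0,"ay": 0,"az": -0.0186},{"jaw": 0,"x": 28.2,"y": -24.5,"z": 0,"ax": 0,"ay": 0,"az": -0.0186},{"jaw": 0,"x": 28.2,"y": -24.5,"z": 0,"ax": 0,"ay": 0,"az": -0.0186},{"jaw": 0,"x": 28.2,"y": -24.5,"z": 0,"ax": 0,"ay": 0,"az": -0.0186},{"jaw": 0,"x": 28.2,"y": -24.5,"z": 0,"ax": 0,"ay": 0,"az": -0.0186},{"jaw": 0,"x": 0,"y": 0,"z": 0,"ax": 0,"ay": 0,"az": 0},{"jaw": 0,"x": 0,"y": 0,"z": 0,"ax": 0,"ay": 0,"az": 0}]' --force 40

```text
clock: 26.05
tool_pos: [637.7, -275.5, 266.5]
eef_rot: [-2.135, -2.303, 0.0]
wrist_force: [0.1, -0.2, -0.9]
gripper_width: 0.27
gripper_force: 39.6
```

Run:
```python
from geo import *
import cv2
a=robot.capture("scene")["color"][130:330,140:400,::-1]
cv2.imwrite("pics/p8.png",cv2.resize(a,None,fx=2.5,fy=2.5,interpolation=cv2.INTER_CUBIC))
```

```text
(no output)
```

View pics/p8.png

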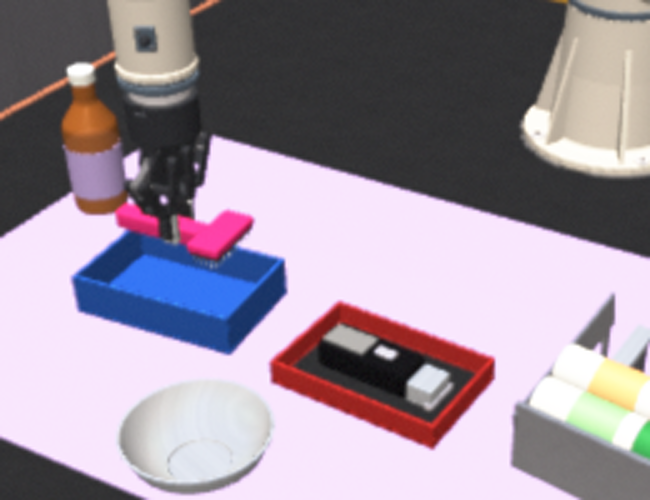

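The brush is level and aligned over the tub ((185,230) above (180,290)). Lowering.

Call:
move_arm --steps '[{"jaw": 0,"x": 0,"y": 0,"z": -25,"ax": 0,"ay": 0,"az": 0},{"jaw": 0,"x": 0,"y": 0,"z": -25,"ax": 0,"ay": 0,"az": 0},{"jaw": 0,"x": 0,"y": 0,"z": -18,"ax": 0,"ay": 0,"az": 0},{"jaw": 0,"x": 0,"y": 0,"z": -10,"ax": 0,"ay": 0,"az": 0},{"jaw": 0,"x": 0,"y": 0,"z": -4,"ax": 0,"ay": 0,"az": 0},{"jaw": 0,"x": 0,"y": 0,"z": -1,"ax": 0,"ay": 0,"az": 0},{"jaw": 0,"x": 0,"y": 0,"z": -0.7,"ax": 0,"ay": 0,"az": 0},{"jaw": 0,"x": 0,"y": 0,"z": 0,"ax": 0,"ay": 0,"az": 0},{"jaw": 0,"x": 0,"y": 0,"z": 0,"ax": 0,"ay": 0,"az": 0}]' --force 40

```text
clock: 27.22
tool_pos: [638.5, -275.9, 182.9]
eef_rot: [2.135, 2.304, 0.0]
wrist_force: [-0.5, 0.6, -0.9]
gripper_width: 0.272
gripper_force: 39.6
```

Call:
move_arm --steps '[{"jaw": 0,"x": 0,"y": 0,"z": -0.7,"ax": 0,"ay": 0,"az": 0},{"jaw": 0,"x": 0,"y": 0,"z": 0,"ax": 0,"ay": 0,"az": 0},{"jaw": 0.6,"x": 0,"y": 0,"z": 0,"ax": 0,"ay": 0,"az": 0},{"jaw": 0.6,"x": 0,"y": 0,"z": 0,"ax": 0,"ay": 0,"az": 0},{"jaw": 0.6,"x": 0,"y": 0,"z": 0,"ax": 0,"ay": 0,"az": 0},{"jaw": 0.6,"x": 0,"y": 0,"z": 0,"ax": 0,"ay": 0,"az": 0},{"jaw": 0.6,"x": 0,"y": 0,"z": 10,"ax": 0,"ay": 0,"az": 0},{"jaw": 0.6,"x": 0,"y": 0,"z": 30,"ax": 0,"ay": 0,"az": 0},{"jaw": 0.6,"x": 0,"y": 0,"z": 50,"ax": 0,"ay": 0,"az": 0},{"jaw": 0.6,"x": 0,"y": 0,"z": 50,"ax": 0,"ay": 0,"az": 0},{"jaw": 0.6,"x": -30,"y": 20,"z": 20,"ax": 0,"ay": 0,"az": 0},{"jaw": 0.6,"x": -40,"y": 20,"z": 0,"ax": 0,"ay": 0,"az": 0},{"jaw": 0.6,"x": -40,"y": 20,"z": 0,"ax": 0,"ay": 0,"az": 0},{"jaw": 0.6,"x": -40,"y": 20,"z": 0,"ax": 0,"ay": 0,"az": 0},{"jaw": 0.6,"x": 0,"y": 0,"z": 0,"ax": 0,"ay": 0,"az": 0},{"jaw": 0.6,"x": 0,"y": 0,"z": 0,"ax": 0,"ay": 0,"az": 0}]' --force 40

```text
clock: 29.22
tool_pos: [489.1, -196.2, 342.9]
eef_rot: [2.134, 2.303, 0.001]
wrist_force: [0.9, 0.4, 0.4]
gripper_width: 0.601
gripper_force: 0.0
```

Run:
```python
from geo import *
import cv2
a=robot.capture("scene")["color"][130:350,140:460,::-1]
cv2.imwrite("pics/p9.png",cv2.resize(a,None,fx=2.5,fy=2.5,interpolation=cv2.INTER_CUBIC))
```

```text
(no output)
```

View pics/p9.png

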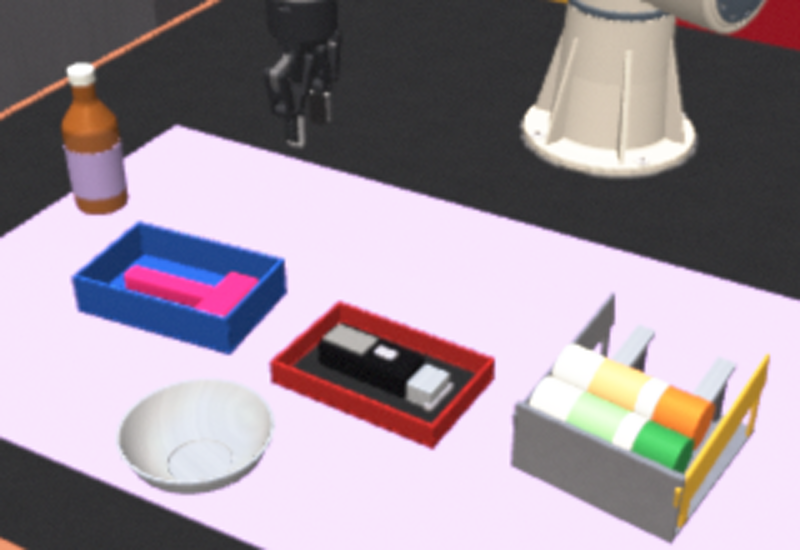

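Everything is in place: brush flat in the tub (190,288), clipper in the tray (385,365), both cans at the stop (625,400), and the arm clear. Handing in.

```bash
python3 -c "
from rig import robot
print(robot.close_job())"
```

```text
the job is handed in; nothing more can be done
None
```

I handed the job in at about 29 s of the 125 s. In the last picture the brush is flat in the tub, the clipper flat in the tray, green at the stop with orange right behind it (caps to the yellow side). The bottle and comb box were not touched; no verdict was returned.

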